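Tuck a flashing under a lapped shingle and hold it pressed flat

ROBOT

A 6-joint arm with a two-finger parallel gripper is mounted at the origin on the work surface; the furniture and walls round the work are solid. World frame = base frame: x ahead of the robot, y to its left, z up, the work surface at z = 0. Lengths are in m, angles in rad, forces in N, time in s.
With the tool pointing down it reaches from about 0.425 to 1.125 m from the base axis. Payload 14.9 kg.
Tool frame: the origin (TCP) lies between the finger pads; the fingertips stand tip_extent ahead of it and the grasp point (between the pads) lies 3 mm ahead of it (tip_extent is the distance from the TCP to the fingertips, in m); y points along the fingers, z is the direction in which the jaws open and shut, and the axes are right-handed (so a half turn about y gives the same grasp; the last joint's range is limited). The gripper opens to 91 mm and grips with 3 to 60 N. Pads are 32 mm wide; open, the fingers measure 118 mm over their backs; the gripper's body (76 mm by 178 mm) begins 60 mm behind the grasp point.
Start: joints at [-1.317, 0.379, 1.734, -0, 1.028, -0.033], TCP at [0.198, -0.671, 0.236] pointing down, gripper open.
Joint ranges: [-2.77, 2.77], [-0.74, 2.19], [0, 2.66], [-1.06, 4.2], [0.31, 2.87], [-3.08, 3.08]. Speed limits (rad/s): [1.89, 1.89, 2.39, 3.14, 3.14, 3.14].

INTERFACE

Orientations are given as a 3x3 rotation matrix whose columns are the frame's x, y, z axes.
In Python, from plant import state, capture, camera_info, job_done, tip_extent gives the robot as it stands.
- The arm moves only by the shell command python3 -m pendant 'ROWS'. ROWS is JSON, a list that holds one entry, the list of rows, each a list of 7 numbers: the shift along the tool's x, y, z in m, then the turn, a rotation vector about the tool's x, y, z in degrees, then the finger opening in m, from 0 to 0.0912. In form: [[[x, y, z, rx, ry, rz, fingers], ...]]. A call has 1 to 8 rows; each row shifts and turns the commanded pose from where the row before left it, along the tool's axes as they then stand; what a row does not reach is not made up. A row lasts 1/8 s, in which the tool goes at most 62.5 mm and 10.7 degrees, less where a joint would pass 70% of its speed; a pose out of reach is approached as far as the arm can. A call is refused whole if a number of a shift passes 0.0625 or a number of a turn 10.7, either way. A call with a gripper value outside its range is refused whole. The fingers move at their own pace and stop on an object; the grip force is fixed at half the most. Time passes only in rows, so rows that do not move let the fingers close. It gives the time, the measured TCP pose, the force and the opening at its end, in the units of the state.
- state(): the state, without advancing time (a new reading comes with each control period).
- capture(name): name is "scene" or "top" or "wrist"; returns the picture (384x512x3 uint8, red, green, blue); there is no depth.
- camera_info(name): a dict with "mtx" (3x3 intrinsics, pixels), "k1" (the pictures are not rectified: a ray, as slopes to the right and down, at radius r is drawn at 1 + k1 r^2 times it, then the intrinsics apply), "cam_to_world" (4x4, takes a point from camera to world coordinates). Camera axes: x right, y down, z forward; pixel columns grow to the right and rows downward; lengths in m; the calibration is good to about 2 mm. A picture is of the moment at which its call begins: read the wrist's pose just before it. camera_info takes no time and is no camera call; for the wrist camera it gives the pose at the moment of the call.
- job_done(): hands the job in, once; it reports no verdict.
The state is a dict: "t": time; "qpos": joint angles; "qvel": joint speeds; "joint_torque": joint torques, N m; "position": TCP position; "tcp_rot": TCP orientation; "ft_force": force on the tool from outside, world axes, zero at the start; "moment": the same for the moment, N m; "finger_gap": finger opening in m.
Only numpy, scipy, OpenCV 4.12 (cv2) and the standard library are available. Lean on these libraries where they do the work, as an engineer would, in place of code of your own. Each camera call takes 0.05 s, during which the arm holds its last target.

TASK

Pick up the aluminium flashing by its standing seam and tuck its plain edge, square and centred, under the loose red-brown shingle of the roof mock-up until it is fully home, without lifting the shingle. Then press the flashing down flat on the roof deck and finish like that: keep hold of it, pressing firmly, when you stop. Leave the tape measure and the roll of tape where they are.

Things in the scene. Friction and masses are not known exactly. Their poses are not given: they have to be found in the camera images.
- roof_deck: Deck of a small fixed roof mock-up, 260 mm wide, 280 long, pitched 10 degrees, faced with flush grey shingles. Origin: on the deck's surface straight under the middle of the lower edge of the loose red-brown shingle (the mouth of the lap). x points up the slope into the lap, y to the left across it, z square out of the deck. Clear surface: x = -168 mm to 0, 130 mm to either side.
- lap_stop (a point): Middle of the face of the stop batten inside the lap, on the deck's surface, 52 mm up the slope from the mouth; the batten is 8 mm high. The flashing is fully home when its front edge meets it. The lap under the shingle is 11 mm high and 144 mm wide between wood packers. Axes as the deck's.
- shingle (a joint): The loose red-brown shingle, 112 x 166 x 6 mm, about 0.15 kg, hinged along its upper edge 112 mm up the slope from the mouth; 0 = lying down on its packers, grows as its lower edge is lifted (rad; 0.1 lifts that edge 11 mm). Only its weight holds it down. The grey shingles beside it, of the same height, are fixed.
- shingle_butt (a point): Middle of the lower edge of the red-brown shingle, half-way through its thickness: 14 mm above the deck at the mouth while it lies down (its top is 17 mm above the deck).
- flashing: The loose flashing: flat aluminium sheet 130 mm long (x), 100 wide (y), 4 thick, about 0.15 kg, lying on the table. Origin: middle of its underside, z up. x points to the plain front edge that is to be tucked in. A standing seam (upright rib 10 mm thick, 30 high above the sheet) runs along x in the middle of the width, from the rear edge (x = -64 mm) to x = 0.
- flashing_grip (a point): Centre of the standing seam, where to grip it across y: 32 mm behind the middle of the sheet, 19 mm above the sheet's underside (the seam's top is 34 mm above the underside, the sheet's top 4 mm). Axes as the flashing's.
- flashing_edge (a point): Middle of the plain front edge of the flashing, on its underside: 65 mm ahead of the sheet's middle. Axes as the flashing's.
- tape_measure: Yellow tape measure standing on the table, 35 x 89 x 63 mm, origin in the middle of its underside. To be left alone.
- tape_roll: Roll of beige tape lying flat, 104 mm across, 25 mm high, origin in the middle of its underside. To be left alone.

How it is judged:
By the outcome, as a careful person would: the job done as asked, in the order asked, and still so for the second after the job is handed in, while the arm keeps its last pose, push and grip.
It also fails if it takes over 45 s, if anything falls off the work surface, if the arm or the gripper's body presses on something with over 40 N, if the wrist force passes 120 N, or if a joint passes its speed limit or range.

## Working session

There is one attempt and no reset: what is moved stays moved. The work goes in short steps, Python scripts to look and compute and a shell command to move; the robot and the scene stay as the last step left them, time stands still between calls to the robot, and variables do not carry over. Pictures are saved under pics/ and viewed, and the job is handed in when it is done.

```bash
ls; mkdir -p pics; python3 - <<'E'
from plant import *
import cv2,numpy as np
s=state();print(s, tip_extent if not callable(tip_extent) else tip_extent())
for n in("scene","top","wrist"):
    im=capture(n);cv2.imwrite(f"pics/{n}0.png",im[:,:,::-1]);c=camera_info(n);print(n,np.round(c["mtx"],1).tolist(),c["k1"],np.round(c["cam_to_world"],4).tolist())
E
```

```text
pics
{'t': 0.0, 'qpos': array([-1.31730470e+00,  3.79398786e-01,  1.73479395e+00,  1.99639955e-05,
        1.02848359e+00, -3.32787829e-02]), 'qvel': array([ 6.85782022e-04,  1.20056497e-03, -4.05242290e-04,  8.51303017e-04,
       -1.33676630e-05,  7.96995297e-04]), 'joint_torque': array([-4.26830138e-04, -7.63732266e+01, -4.34376991e+01,  6.50019106e-02,
        4.23683377e-02, -1.01075725e-04]), 'position': array([ 0.19791751, -0.67104502,  0.23528855]), 'tcp_rot': array([[-9.59165310e-01, -2.55216525e-04,  2.82845971e-01],
       [-2.82846081e-01,  1.05333033e-03, -9.59164733e-01],
       [-5.31355495e-05, -9.99999413e-01, -1.08250491e-03]]), 'ft_force': array([-0.78628445,  0.46233785, -0.01641572]), 'moment': array([-0.05389748, -0.01783991,  0.04121088]), 'finger_gap': 0.09134444375098281} 0.022
scene [[383.2, 0.0, 261.2], [0.0, 383.2, 191.7], [0.0, 0.0, 1.0]] 0.002628827433206787 [[0.4615, -0.4614, 0.7578, -0.5149], [-0.8872, -0.2436, 0.392, -0.4828], [0.0037, -0.8531, -0.5217, 0.736], [0.0, 0.0, 0.0, 1.0]]
top [[410.6, 0.0, 252.1], [0.0, 410.6, 186.8], [0.0, 0.0, 1.0]] 0.0377139943763361 [[-0.07, -0.9738, 0.2166, 0.1115], [-0.9975, 0.0677, -0.0179, 0.0196], [0.0028, -0.2173, -0.9761, 1.6102], [0.0, 0.0, 0.0, 1.0]]
wrist [[296.6, 0.0, 252.9], [0.0, 296.6, 192.5], [0.0, 0.0, 1.0]] -0.023894254946671956 [[0.2827, -0.9165, -0.2831, 0.2779], [-0.9592, -0.2703, -0.083, -0.6479], [-0.0005, 0.295, -0.9555, 0.3832], [0.0, 0.0, 0.0, 1.0]]
```

View pics/scene0.png

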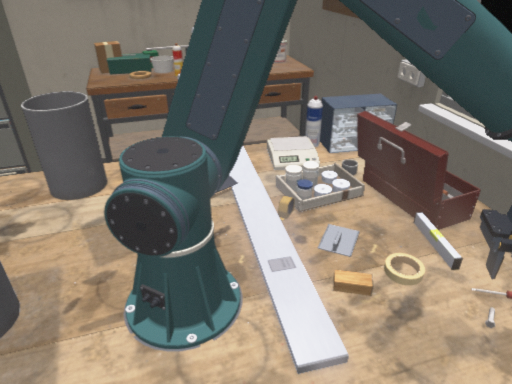

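View pics/top0.png

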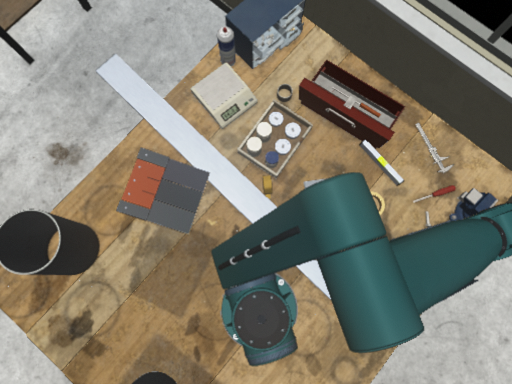

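View pics/wrist0.png

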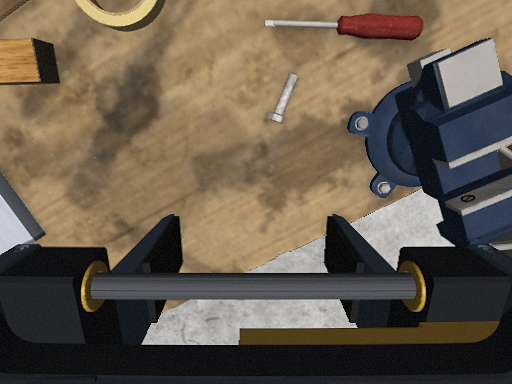

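The scene view shows the flashing at about (338,240) and the tape roll at (405,268). The top view shows the roof at about (165,190), with the red shingle on its left side. I'll enlarge both areas.

```bash
cat > h.py <<'E'
import numpy as np,cv2
from plant import *
def proj(n,P,c=None):
    c=c or camera_info(n);T=np.linalg.inv(c["cam_to_world"]);P=np.atleast_2d(P)
    q=P@T[:3,:3].T+T[:3,3];s=q[:,:2]/q[:,2:];r2=(s**2).sum(1,keepdims=True);s=s*(1+c["k1"]*r2)
    M=np.array(c["mtx"]);return np.c_[s[:,0]*M[0,0]+M[0,2],s[:,1]*M[1,1]+M[1,2]]
def ray(n,p,c=None):
    c=c or camera_info(n);M=np.array(c["mtx"]);d=np.array([(p[0]-M[0,2])/M[0,0],(p[1]-M[1,2])/M[1,1]]);s=d.copy()
    for _ in range(20): s=d/(1+c["k1"]*(s@s))
    T=np.array(c["cam_to_world"]);v=T[:3,:3]@np.r_[s,1];return T[:3,3],v/np.linalg.norm(v)
def atz(n,p,z,c=None):
    o,v=ray(n,p,c);return o+v*(z-o[2])/v[2]
def crop(im,x0,y0,w,h,f,name):
    cv2.imwrite(name,cv2.resize(im[y0:y0+h,x0:x0+w,::-1].copy(),None,fx=f,fy=f,interpolation=cv2.INTER_CUBIC))
E
python3 - <<'E'
import cv2
from h import crop
t=cv2.imread("pics/top0.png")[:,:,::-1];s=cv2.imread("pics/scene0.png")[:,:,::-1]
crop(t,105,135,120,105,6,"pics/troof.png");crop(s,300,200,160,110,5,"pics/sfl.png")
from h import *
for p in [(143,150),(117,212),(188,232),(209,171)]: print(p,atz("top",p,0.03).round(3))
for p in [(338,240),(405,268)]: print(p,atz("scene",p,0.0).round(3))
E
```

```text
(143, 150) [0.643 0.416 0.03 ]
(117, 212) [0.399 0.519 0.03 ]
(188, 232) [0.302 0.249 0.03 ]
(209, 171) [0.538 0.157 0.03 ]
(338, 240) [ 0.413 -0.268  0.   ]
(405, 268) [ 0.38  -0.471  0.   ]
```

View pics/troof.png

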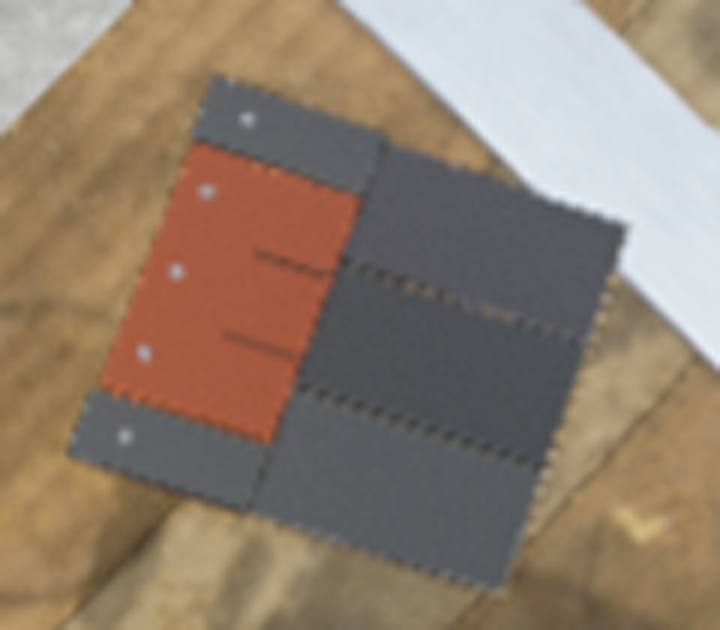

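View pics/sfl.png

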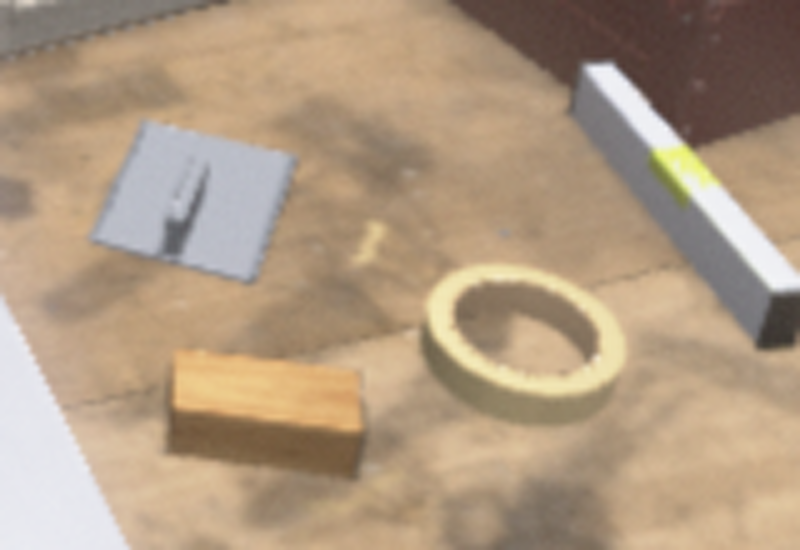

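```bash
cat >> h.py <<'E'
from scipy.optimize import least_squares
from scipy.spatial.transform import Rotation as R
def deckR(yaw): return R.from_euler('ZY',[yaw,-np.radians(10)]).as_matrix()
def fit(Rf,M,obs,x0,zfree=True):
    # obs: list of (cam,c,pix list aligned with M rows)
    def f(x):
        P=M@Rf(x[3]).T+np.r_[x[:2],x[2] if zfree else 0]
        return np.concatenate([(proj(n,P[ix],c)-np.array(px)).ravel() for n,c,ix,px in obs])
    r=least_squares(f,x0);return r.x,r.fun.reshape(-1,2)
ROOF=np.array([[0,-83,17],[0,83,17],[112,-83,17],[112,83,17],[-168,-130,0],[-168,130,0],[112,-130,17],[112,130,17],[0,-130,17],[0,130,17]])/1e3
def flR(y): return R.from_euler('z',y).as_matrix()
FL=np.array([[65,50,4],[65,-50,4],[-65,-50,4],[-65,50,4],[0,0,34],[-64,0,34]])/1e3
E
python3 - <<'E'
from h import *
c=camera_info("top")
cr=lambda l,x0,y0,f:[((x+.5)/f-.5+x0,(y+.5)/f-.5+y0) for x,y in l]
# y left when looking up slope (image left) -> image bottom is +... up slope = image left; left = image down
px=cr([(362,197),(272,442),(192,143),(98,388),(627,228),(500,590),(213,73),(68,455),(385,138),(250,508)],105,135,6)
x,r=fit(deckR,ROOF,[("top",c,list(range(10)),px)],[.5,.3,.05,1.9]);print(x.round(4),r.round(1).tolist())
s=camera_info("scene")
px=cr([(145,122),(298,155),(252,282),(92,242),(198,160),(178,206)],300,200,5)
x,r=fit(flR,FL,[("scene",s,list(range(6)),px)],[.4,-.27,0,0.4],False);print(x.round(4),r.round(1).tolist())
st=state();print(st["position"])
E
```

```text
[0.4791 0.3594 0.0399 1.2027] [[-0.4, 0.5], [-0.1, -0.2], [-0.0, 0.1], [0.1, -0.5], [-0.0, -0.9], [0.0, 0.6], [0.7, 0.6], [0.6, 0.1], [-0.1, -0.7], [-0.7, 0.5]]
[ 0.4155 -0.2693  0.0195  0.0784] [[-0.4, -0.8], [0.1, 0.0], [0.8, -0.1], [-0.9, -1.0], [0.7, -0.9], [-0.4, 2.4]]
[ 0.19797007 -0.6711405   0.23543524]
```

```bash
cat >> h.py <<'E'
from scipy.linalg import logm,expm
def cur():
    s=state();T=np.eye(4);T[:3,:3]=s["tcp_rot"];T[:3,3]=s["position"];return T
def pose(x,y): # not used
    pass
def mk(p,xaxis,down):
    x=np.array(xaxis,float);y=np.array(down,float);y/=np.linalg.norm(y);x-=y*(x@y);x/=np.linalg.norm(x)
    T=np.eye(4);T[:3,:3]=np.c_[x,y,np.cross(x,y)];T[:3,3]=p;return T
def steps(G,N):
    D=np.linalg.inv(cur())@G
    S=np.real(expm(np.real(logm(D))/N)); rv=R.from_matrix(S[:3,:3]).as_rotvec(degrees=True)
    print("row x",N,(S[:3,3]).round(4).tolist(),rv.round(2).tolist())
    print("total",D[:3,3].round(4),R.from_matrix(D[:3,:3]).as_rotvec(degrees=True).round(2))
E
python3 - <<'E'
from h import *
y=0.0784
G=mk([.384,-.272,.20],[-np.cos(y),-np.sin(y),0],[0,0,-1]); steps(G,8)
E
```

```text
row x 8 [-0.0326, 0.0045, -0.0445] [0.01, 1.49, 0.0]
total [-0.2913  0.0357 -0.3302] [ 0.05 11.94  0.  ]
```

```bash
python3 -m pendant '[[[-0.0326,0.0045,-0.0445,0,1.49,0,0.0912],[-0.0326,0.0045,-0.0445,0,1.49,0,0.0912],[-0.0326,0.0045,-0.0445,0,1.49,0,0.0912],[-0.0326,0.0045,-0.0445,0,1.49,0,0.0912],[-0.0326,0.0045,-0.0445,0,1.49,0,0.0912],[-0.0326,0.0045,-0.0445,0,1.49,0,0.0912],[-0.0326,0.0045,-0.0445,0,1.49,0,0.0912],[-0.0326,0.0045,-0.0445,0,1.49,0,0.0912]]]'
python3 -m pendant '[[[0,0,0,0,0,0,0.0912],[0,0,0,0,0,0,0.0912]]]'
python3 - <<'E'
from h import *
c=camera_info("wrist");print(cur().round(4).tolist(),np.array(c["cam_to_world"])[:3,3]);im=capture("wrist");np.save("w1.npy",im);import pickle;pickle.dump(c,open("w1.pkl","wb"))
crop(im,0,0,512,384,1.5,"pics/w1.png")
print(proj("wrist",FL@flR(.0784).T+[.4155,-.2693,0],c).round(1).tolist())
E
```

```text
t: 1.15
position: [0.3847, -0.2706, 0.1999]
tcp_rot: [[-0.997, 0.0, 0.077], [-0.077, -0.0, -0.997], [-0.0, -1.0, 0.0]]
ft_force: [0.6, -1.5, -0.9]
finger_gap: 0.091
t: 1.4
position: [0.3843, -0.2723, 0.2]
tcp_rot: [[-0.997, 0.0, 0.08], [-0.08, -0.0, -0.997], [-0.0, -1.0, 0.0]]
ft_force: [0.1, -1.1, -0.0]
finger_gap: 0.0911
[[-0.9968, 0.0001, 0.0796, 0.3843], [-0.0796, -0.0002, -0.9968, -0.2723], [-0.0, -1.0, 0.0002, 0.2], [0.0, 0.0, 0.0, 1.0]] [ 0.46738941 -0.26598141  0.34770186]
[[206.5, 88.8], [297.5, 88.9], [292.8, 201.1], [211.1, 201.0], [251.9, 152.2], [251.9, 208.8]]
```

View pics/w1.png

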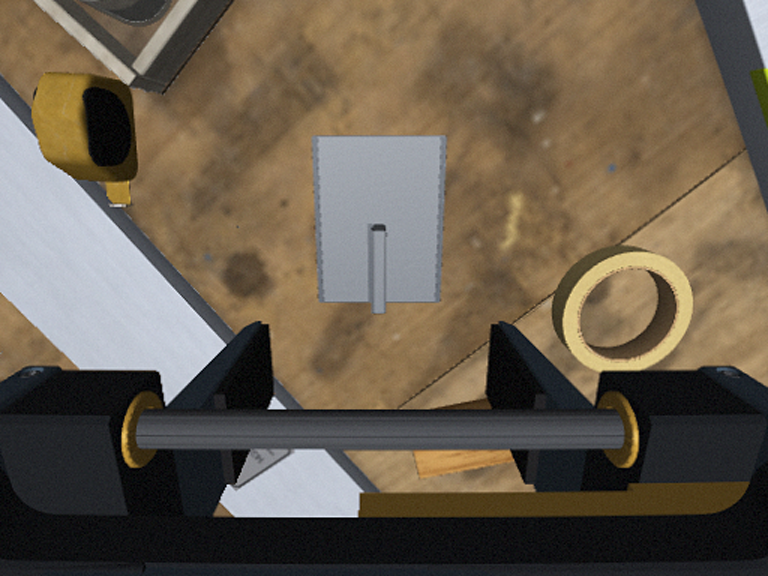

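The wrist view shows the flashing clear of its neighbours, with its front corners at (313,136) and (446,136) in the 1.5x picture. The seam runs along column 379. I'll enlarge it to read it more closely.

```bash
python3 - <<'E'
from h import *
crop(np.load("w1.npy"),195,80,115,135,4.4,"pics/w1c.png")
E
```

```text
(no output)
```

View pics/w1c.png

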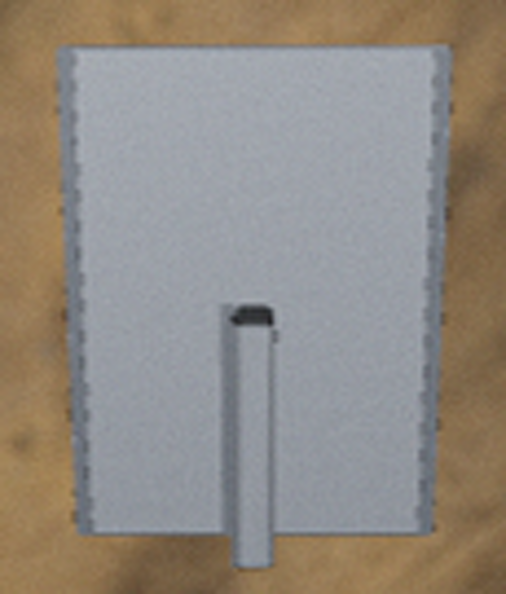

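```bash
python3 - <<'E'
from h import *
import pickle
c=pickle.load(open("w1.pkl","rb"))
px=[((x+.5)/4.4-.5+195,(y+.5)/4.4-.5+80) for x,y in [(60,46),(449,46),(432,533),(80,533),(254.5,325),(252.5,567)]]
x,r=fit(flR,FL,[("wrist",c,list(range(6)),px)],[.4155,-.27,0,.08],False);print(x.round(4),r.round(1).tolist())
x,r=fit(flR,FL,[("wrist",c,list(range(6)),px)],[.4155,-.27,0,.08],True);print(x.round(4))
x0,y0,_,w=fit(flR,FL,[("wrist",c,list(range(6)),px)],[.4155,-.27,0,.08],False)[0]
g=np.array([x0,y0])-.032*np.array([np.cos(w),np.sin(w)]);print(g)
G=mk([*g,.0285],[-np.cos(w),-np.sin(w),0],[0,0,-1]);steps(G,6)
E
```

```text
[ 0.4149 -0.2699  0.      0.0797] [[-1.3, -0.6], [1.3, -0.6], [0.5, 0.8], [-1.1, 0.8], [0.0, -0.7], [0.5, 0.8]]
[ 0.414  -0.27   -0.0055  0.0797]
[ 0.38300267 -0.27248147]
row x 6 [0.0002, 0.0286, -0.0001] [-0.0, -0.01, -0.0]
total [ 0.0011  0.1715 -0.0004] [-0.01 -0.07 -0.  ]
```

```bash
python3 -m pendant '[[[0,0.03,0,0,0,0,0.0912],[0,0.04,0,0,0,0,0.0912],[0,0.04,0,0,0,0,0.08],[0,0.035,0,0,0,0,0.06],[0.001,0.018,0,0,0,0,0.04],[0,0.0085,0,0,0,0,0.03],[0,0,0,0,0,0,0.02]]]'
python3 -m pendant '[[[0,0,0,0,0,0,0.01],[0,0,0,0,0,0,0],[0,0,0,0,0,0,0],[0,0,0,0,0,0,0],[0,0,0,0,0,0,0]]]'
```

```text
t: 2.33
position: [0.383, -0.2728, 0.0283]
tcp_rot: [[-0.997, -0.0, 0.078], [-0.078, 0.0, -0.997], [0.0, -1.0, -0.0]]
ft_force: [0.3, 1.0, 0.8]
finger_gap: 0.044
t: 2.95
position: [0.3834, -0.2724, 0.0288]
tcp_rot: [[-0.997, 0.0, 0.079], [-0.079, -0.0, -0.997], [-0.0, -1.0, 0.0]]
ft_force: [-1.3, 1.7, 7.5]
finger_gap: 0.0101
```

```bash
python3 -m pendant '[[[0,-0.01,0,0,0,0,0],[0,-0.03,0,0,0,0,0],[0,-0.04,0,0,0,0,0],[0,-0.04,0,0,0,0,0],[0,-0.03,0,0,0,0,0],[0,0,0,0,0,0,0],[0,0,0,0,0,0,0]]]'
cat >> h.py <<'E'
def goal(D,fl,tc=(-.032,0,.0288),tilt=0.):
    # D deck x,y,z,yaw ; fl: flashing origin in deck frame -> TCP pose
    Rd=deckR(D[3]);o=np.array(D[:3])+Rd@np.array(fl);return mk(o+Rd@np.array(tc),-Rd[:,0],-Rd[:,2])
D0=[.4791,.3594,.0399,1.2027]
E
python3 - <<'E'
from h import *
c=camera_info("wrist");im=capture("wrist")
crop(im,0,0,512,384,1.5,"pics/w2.png")
print(state()["ft_force"],state()["finger_gap"])
steps(goal(D0,[-.14,0,.10]),12)
E
```

```text
t: 3.82
position: [0.3828, -0.2719, 0.1777]
tcp_rot: [[-0.997, -0.001, 0.079], [-0.079, 0.0, -0.997], [0.001, -1.0, -0.001]]
ft_force: [-0.6, 0.2, -1.5]
finger_gap: 0.0097
[ 0.46076295  0.55289029 -1.99942752] 0.009771170043699684
row x 12 [-0.0239, 0.0058, -0.0315] [-0.46, -5.35, 0.75]
total [-0.063   0.0409 -0.4487] [ -5.52 -64.23   8.95]
```

View pics/w2.png

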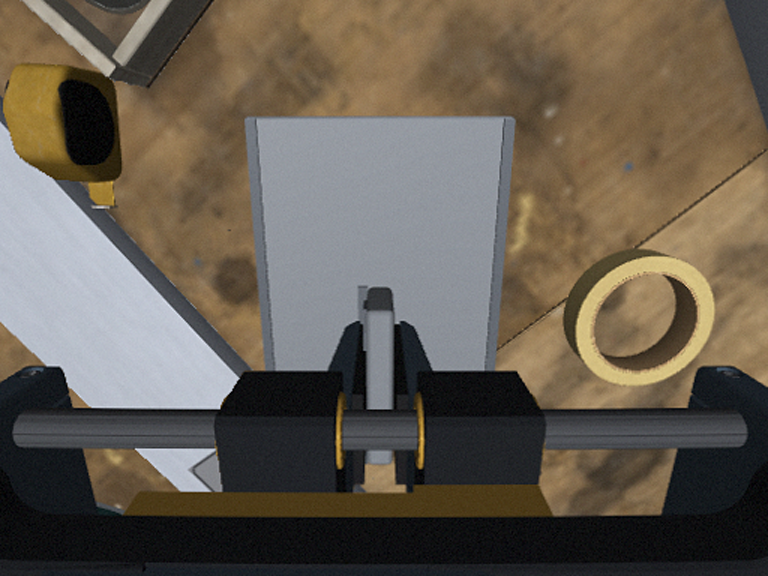

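The flashing is held square. In the 1.5x picture its front edge lies level at row 117, from column 247 to 515. Next I'll check that against the grip model and carry it to the roof.

```bash
python3 - <<'E'
from h import *
T=cur()
F=np.c_[-T[:3,0],-T[:3,2]*0+np.cross(-T[:3,1],-T[:3,0]),-T[:3,1]]
o=T[:3,3]-F@np.array([-.032,0,.0288])
print((proj("wrist",(FL[:2])@F.T+o)*1.5+.25).round(1))
E
python3 -m pendant '[[[-0.0239,0.0058,-0.0315,-0.46,-5.35,0.75,0],[-0.0239,0.0058,-0.0315,-0.46,-5.35,0.75,0],[-0.0239,0.0058,-0.0315,-0.46,-5.35,0.75,0],[-0.0239,0.0058,-0.0315,-0.46,-5.35,0.75,0],[-0.0239,0.0058,-0.0315,-0.46,-5.35,0.75,0],[-0.0239,0.0058,-0.0315,-0.46,-5.35,0.75,0]]]'
python3 -m pendant '[[[-0.0239,0.0058,-0.0315,-0.46,-5.35,0.75,0],[-0.0239,0.0058,-0.0315,-0.46,-5.35,0.75,0],[-0.0239,0.0058,-0.0315,-0.46,-5.35,0.75,0],[-0.0239,0.0058,-0.0315,-0.46,-5.35,0.75,0],[-0.0239,0.0058,-0.0315,-0.46,-5.35,0.75,0],[-0.0239,0.0058,-0.0315,-0.46,-5.35,0.75,0],[0,0,0,0,0,0,0],[0,0,0,0,0,0,0]]]'
python3 - <<'E'
from h import *
import pickle
c=camera_info("wrist");im=capture("wrist");np.save("w3.npy",im);pickle.dump(c,open("w3.pkl","wb"))
crop(im,0,0,512,384,1.5,"pics/w3.png")
steps(goal(D0,[-.14,0,.10]),1)
P=ROOF@deckR(D0[3]).T+D0[:3];print((proj("wrist",P,c)*1.5).round(0).tolist())
E
```

```text
[[241.  113.3]
 [516.  113.2]]
t: 4.62
position: [0.4609, -0.049, 0.15]
tcp_rot: [[-0.798, 0.054, 0.6], [-0.596, 0.073, -0.8], [-0.086, -0.996, -0.026]]
ft_force: [0.7, 0.1, -1.9]
finger_gap: 0.01
t: 5.62
position: [0.4106, 0.1802, 0.1374]
tcp_rot: [[-0.355, 0.063, 0.933], [-0.919, 0.161, -0.361], [-0.173, -0.985, 0.001]]
ft_force: [-0.2, 0.1, -1.9]
finger_gap: 0.0096
row x 1 [-0.0001, 0.0007, -0.0009] [-0.09, -0.09, 0.03]
total [-0.0001  0.0007 -0.0009] [-0.09 -0.09  0.03]
[[542.0, -30.0], [215.0, -30.0], [563.0, -311.0], [193.0, -310.0], [579.0, 279.0], [179.0, 279.0], [666.0, -306.0], [90.0, -306.0], [633.0, -29.0], [123.0, -28.0]]
```

View pics/w3.png

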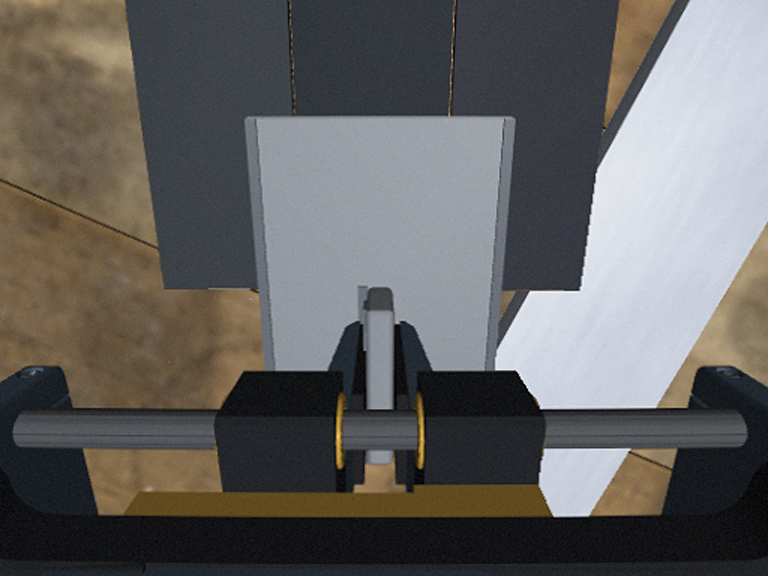

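The low deck corners, at (165,289) and (580,290), sit wider apart than I predicted. That suggests the deck is higher than the fit from the distant top camera. I'll take a higher wrist view with the mouth in it and refit.

```bash
python3 -m pendant '[[[-0.03,-0.03,0,0,0,0,0],[-0.03,-0.03,0,0,0,0,0],[0,-0.02,0,0,0,0,0],[0,0,0,0,0,0,0],[0,0,0,0,0,0,0]]]'
python3 - <<'E'
from h import *
import pickle
c=camera_info("wrist");im=capture("wrist");np.save("w4.npy",im);pickle.dump(c,open("w4.pkl","wb"))
crop(im,0,0,512,384,1.5,"pics/w4.png")
E
```

```text
t: 6.3
position: [0.4267, 0.222, 0.2262]
tcp_rot: [[-0.356, 0.064, 0.932], [-0.918, 0.161, -0.362], [-0.173, -0.985, 0.001]]
ft_force: [0.1, -1.3, -2.6]
finger_gap: 0.0094
```

View pics/w4.png

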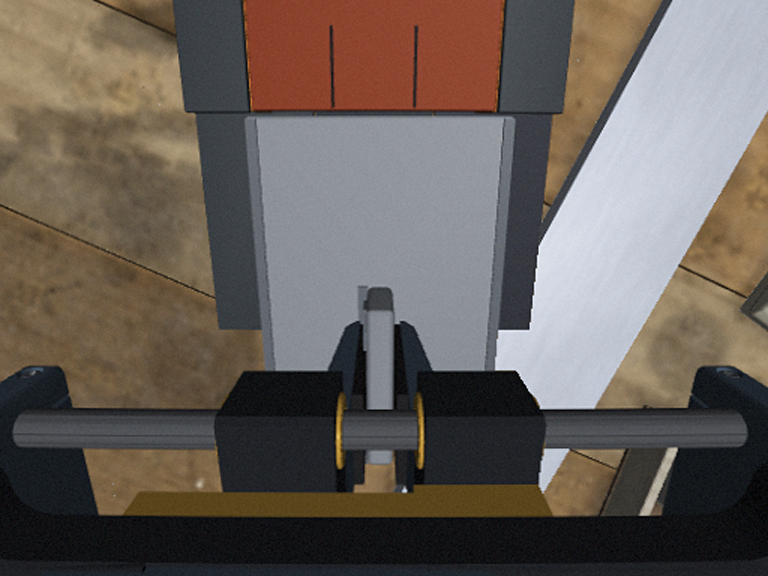

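The mouth edge lies at row 111. The red corners are at (250,110) and (501,110), and the low deck corners at (219,329) and (530,329). I'll enlarge these for a sharper reading.

```bash
python3 - <<'E'
from h import *
im=np.load("w4.npy")
a=np.hstack([im[55:95,115:185],im[55:95,320:390]]);b=np.hstack([im[200:240,115:185],im[200:240,320:390]])
crop(np.vstack([a,b]),0,0,140,80,5.7,"pics/w4c.png")
E
```

```text
(no output)
```

View pics/w4c.png

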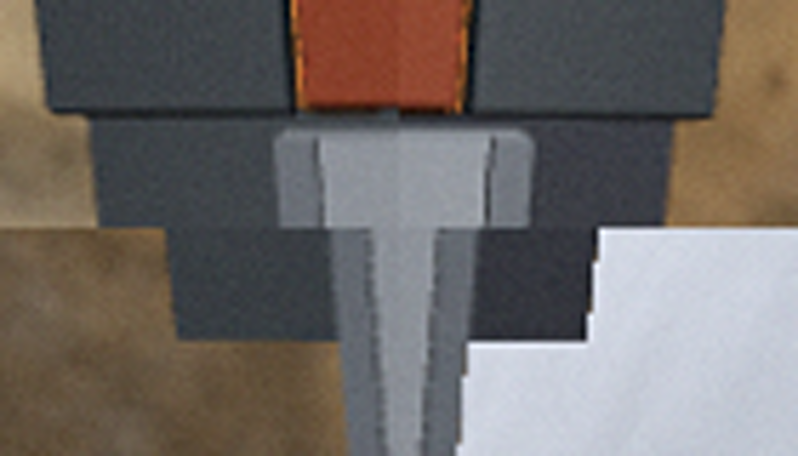

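```bash
cat > fit4.py <<'E'
from h import *
import pickle
c=pickle.load(open("w4.pkl","rb"))
L=lambda x,y:((x+.5)/5.7-.5+115,(y+.5)/5.7-.5+55)
Rr=lambda x,y:((x-399+.5)/5.7-.5+320,(y+.5)/5.7-.5+55)
px=[Rr(464,110),L(298,109),Rr(588,340-228+145*5.7),L(178,340-228+145*5.7),Rr(714,115),L(48,110)]
ix=[0,1,4,5,8,9]
x,r=fit(deckR,ROOF,[("wrist",c,ix,px)],[.479,.359,.04,1.2]);print(x.round(4),r.round(2).tolist())
t=camera_info("top")
cr=lambda l,x0,y0,f:[((x+.5)/f-.5+x0,(y+.5)/f-.5+y0) for x,y in l]
pt=cr([(362,197),(272,442),(192,143),(98,388),(627,228),(500,590),(213,73),(68,455),(385,138),(250,508)],105,135,6)
x,r=fit(deckR,ROOF,[("wrist",c,ix,px),("top",t,list(range(10)),pt)],[.479,.359,.04,1.2]);print(x.round(4),r.round(2).tolist())
# flashing in this view
T=cur();F=np.c_[-T[:3,0],np.cross(-T[:3,1],-T[:3,0]),-T[:3,1]];o=T[:3,3]-F@np.array([-.032,0,.0288])
q=np.array([[65,50,0],[65,-50,0],[65,0,4],[0,0,34],[65,0,0]])/1e3
print((proj("wrist",q@F.T+o,c)*1.5+.25).round(1).tolist())
E
python3 fit4.py
```

```text
[0.4742 0.3561 0.0534 1.1985] [[-1.32, 0.14], [1.29, -0.02], [0.73, 0.33], [-0.66, -0.07], [0.23, -0.34], [-0.25, 0.02]]
[0.4744 0.3561 0.0535 1.1986] [[-1.12, 0.03], [1.42, -0.1], [0.91, 0.29], [-0.55, -0.09], [0.44, -0.44], [-0.14, -0.06], [-0.12, 0.72], [-0.16, 0.32], [-0.01, 0.09], [-0.17, -0.16], [0.6, -0.53], [0.18, 1.53], [0.83, 0.59], [0.19, 0.51], [0.17, -0.57], [-0.9, 1.11]]
[[245.6, 113.6], [514.0, 113.4], [379.8, 112.2], [379.9, 308.8], [379.8, 113.1]]
```

```bash
echo 'D1=[.4743,.3561,.0535,1.1986]' >> h.py; python3 - <<'E'
from h import *
steps(goal(D1,[-.085,0,.012]),5)
E
```

```text
row x 5 [0.0014, 0.0308, -0.0009] [-0.0, 0.03, 0.01]
total [ 0.0067  0.1538 -0.0043] [-0.02  0.14  0.06]
```

```bash
python3 -m pendant '[[[0.0014,0.03,-0.0009,0,0,0,0],[0.0014,0.035,-0.0009,0,0,0,0],[0.0014,0.035,-0.0009,0,0,0,0],[0.0014,0.03,-0.0009,0,0.1,0,0],[0.001,0.02,-0.0007,0,0,0,0],[0,0.0038,0,0,0,0,0],[0,0,0,0,0,0,0],[0,0,0,0,0,0,0]]]'
python3 - <<'E'
from h import *
import pickle
c=camera_info("wrist");im=capture("wrist");np.save("w5.npy",im);pickle.dump(c,open("w5.pkl","wb"))
crop(im,0,0,512,384,1.5,"pics/w5.png")
im=capture("scene");np.save("s5.npy",im);crop(im,0,0,512,384,1.5,"pics/s5.png")
steps(goal(D1,[-.085,0,.012]),1)
E
```

```text
t: 7.35
position: [0.4309, 0.2431, 0.0753]
tcp_rot: [[-0.356, 0.065, 0.932], [-0.918, 0.162, -0.362], [-0.175, -0.985, 0.002]]
ft_force: [-0.2, -0.0, -1.7]
finger_gap: 0.0101
row x 1 [0.0016, 0.0018, -0.0007] [-0.13, 0.12, -0.06]
total [ 0.0016  0.0018 -0.0007] [-0.13  0.12 -0.06]
```

View pics/w5.png

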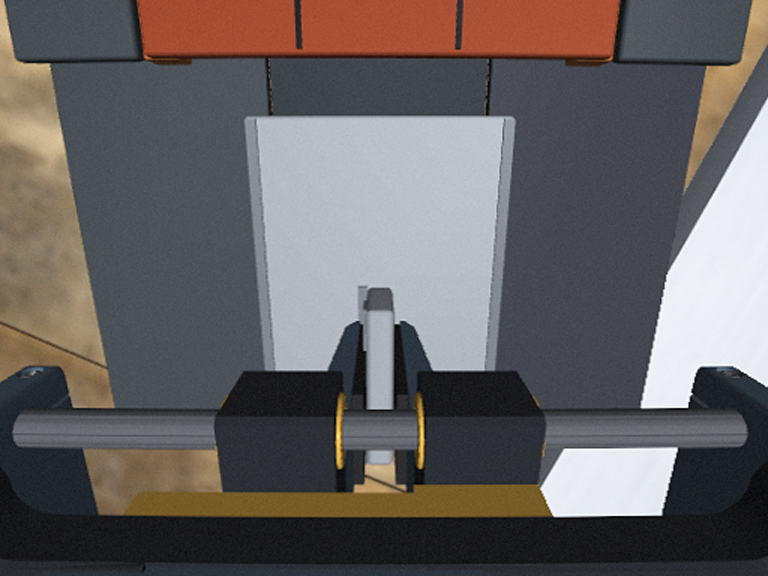

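View pics/s5.png

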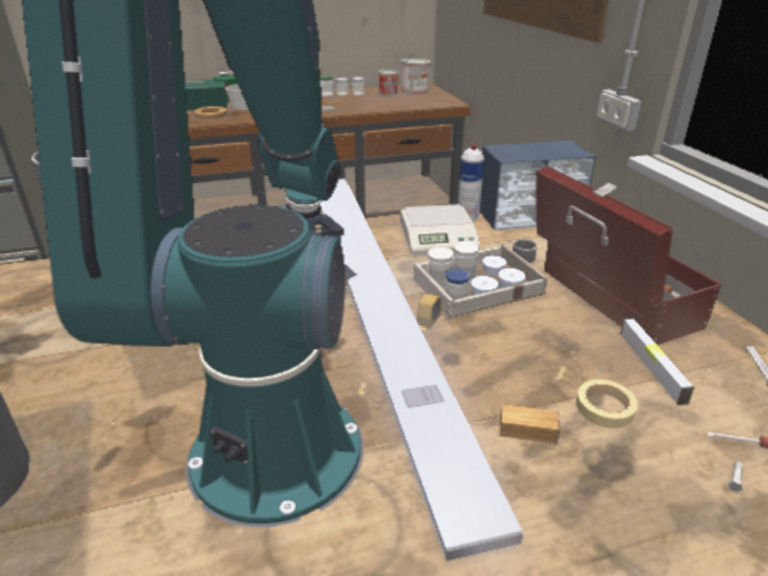

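The flashing sits just short of the mouth and looks centred: its centre is at column 380.7 and the red edges, 141 and 619, are centred on 380. I'll enlarge the mouth line to check the yaw.

```bash
python3 - <<'E'
from h import *
im=np.load("w5.npy")
a=np.hstack([im[20:85,5:125],]);b=im[20:85,390:510]
crop(np.vstack([a,b]),0,0,120,130,4.6,"pics/w5c.png")
E
```

```text
(no output)
```

View pics/w5c.png

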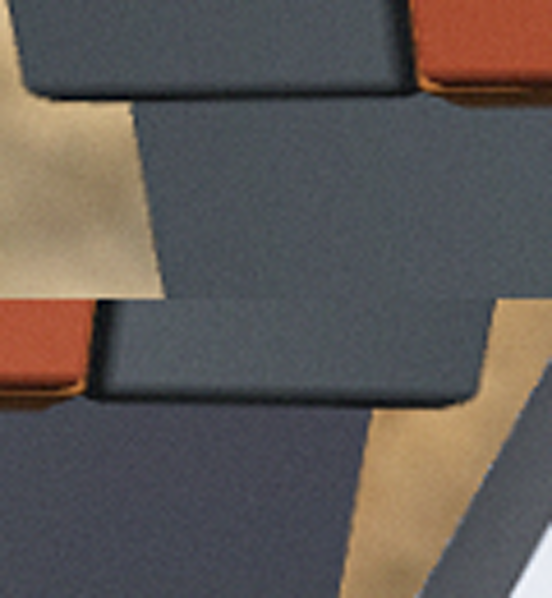

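```bash
cat > fit5.py <<'E'
from h import *
import pickle
exec(open("fit4.py").read().split("t=camera_info")[0].split("pickle\n")[1])
c5=pickle.load(open("w5.pkl","rb"))
L5=lambda x,y:((x+.5)/4.6-.5+5,(y+.5)/4.6-.5+20)
R5=lambda x,y:((x+.5)/4.6-.5+390,(y-299+.5)/4.6-.5+20)
p5=[R5(86,386),L5(416,81),R5(478,400),L5(25,92)]
for obs in ([("wrist",c5,[0,1,8,9],p5)],[("wrist",c5,[0,1,8,9],p5),("wrist",c,ix,px)]):
    x,r=fit(deckR,ROOF,obs,[.474,.356,.053,1.2]);print(x.round(4),r.round(2).tolist())
steps(goal(x,[-.085,0,.006]),1)
E
python3 fit5.py
```

```text
[0.4742 0.3561 0.0534 1.1985] [[-1.32, 0.14], [1.29, -0.02], [0.73, 0.33], [-0.66, -0.07], [0.23, -0.34], [-0.25, 0.02]]
[0.4741 0.3561 0.0541 1.1967] [[-0.34, 0.57], [0.67, 0.6], [0.17, -0.59], [-0.51, -0.59]]
[0.4741 0.3561 0.0541 1.1974] [[-0.33, 0.5], [0.83, 0.76], [0.15, -0.72], [-0.31, -0.38], [-1.22, 0.09], [1.05, -0.25], [0.7, 0.58], [-1.04, -0.05], [0.41, -0.33], [-0.59, -0.26]]
row x 1 [0.0016, 0.0072, -0.001] [-0.12, 0.18, -0.06]
total [ 0.0016  0.0072 -0.001 ] [-0.12  0.18 -0.06]
```

```bash
python3 -m pendant '[[[0.001,0.004,-0.0007,-0.12,0.18,-0.06,0],[0,0.004,0,0,0,0,0],[0,0.001,0,0,0,0,0],[0,0.001,0,0,0,0,0],[0,0,0,0,0,0,0]]]'
python3 -m pendant '[[[0,0.001,0,0,0,0,0],[0,0,0,0,0,0,0]]]'
python3 -m pendant '[[[0,0.001,0,0,0,0,0],[0,0,0,0,0,0,0]]]'
python3 -c "from h import *; s=state(); print(s['ft_force'],s['moment']);steps(goal([.4741,.3561,.0541,1.1974],[-.085,0,0]),1)"
```

```text
t: 8.07
position: [0.4301, 0.244, 0.0646]
tcp_rot: [[-0.359, 0.062, 0.931], [-0.917, 0.161, -0.365], [-0.173, -0.985, -0.001]]
ft_force: [0.2, 0.4, -1.3]
finger_gap: 0.0095
t: 8.32
position: [0.4303, 0.2442, 0.0639]
tcp_rot: [[-0.359, 0.062, 0.931], [-0.917, 0.161, -0.365], [-0.173, -0.985, -0.001]]
ft_force: [-2.4, -1.6, 5.4]
finger_gap: 0.01
t: 8.57
position: [0.4303, 0.2443, 0.0636]
tcp_rot: [[-0.359, 0.062, 0.931], [-0.917, 0.162, -0.364], [-0.173, -0.985, -0.001]]
ft_force: [-9.7, -8.6, 28.2]
finger_gap: 0.0098
[-9.72282579 -8.62121638 28.1517429 ] [-0.85144749  1.15223771  0.17265695]
row x 1 [0.0004, 0.0014, -0.0] [0.07, 0.02, 0.03]
total [ 0.0004  0.0014 -0.    ] [0.07 0.02 0.03]
```

Contact gives the deck height: it is about 1.4 mm above the estimate. I'll raise the flashing to about 2.7 mm clearance and slide it to the mouth.

```bash
python3 -m pendant '[[[0,-0.002,0,0,0,0,0],[0,-0.002,0,0,0,0,0],[-0.005,0,0,0,0,0,0],[-0.006,0,0,0,0,0,0],[-0.005,0,0,0,0,0,0],[0,0,0,0,0,0,0],[0,0,0,0,0,0,0]]]'
python3 - <<'E'
from h import *
import pickle
c=camera_info("wrist");im=capture("wrist");np.save("w6.npy",im);pickle.dump(c,open("w6.pkl","wb"))
crop(im,0,0,512,200,1.5,"pics/w6.png")
steps(goal([.4741,.3561,.0555,1.1974],[-.069,0,.0027]),1)
E
```

```text
t: 9.45
position: [0.4356, 0.2583, 0.0693]
tcp_rot: [[-0.359, 0.062, 0.931], [-0.917, 0.161, -0.364], [-0.173, -0.985, -0.001]]
ft_force: [0.2, 0.8, -2.5]
finger_gap: 0.0097
row x 1 [-0.0002, 0.0003, 0.0002] [0.06, 0.0, 0.06]
total [-0.0002  0.0003  0.0002] [0.06 0.   0.06]
```

View pics/w6.png

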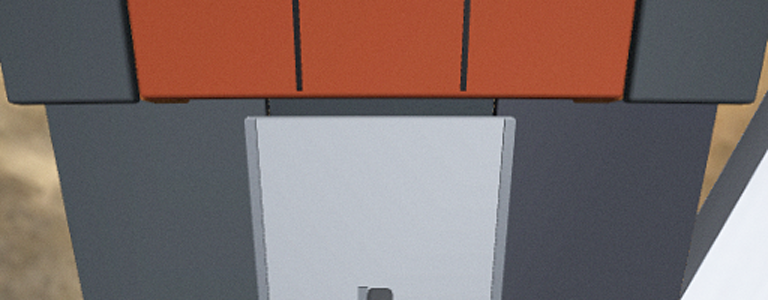

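The flashing is square to the mouth. Its centre is at column 381, the deck grooves are centred on 381.5 and the red on about 383. I'll shift it 0.5 mm to the right and slide it in.

```bash
python3 -m pendant '[[[-0.004,0,0.0005,0,0,0,0],[-0.006,0,0,0,0,0,0],[-0.006,0,0,0,0,0,0],[0,0,0,0,0,0,0]]]'
python3 - <<'E'
from h import *
im=capture("wrist");crop(im,0,0,512,200,1.5,"pics/w7.png")
E
```

```text
t: 10.0
position: [0.4422, 0.2734, 0.0723]
tcp_rot: [[-0.359, 0.063, 0.931], [-0.917, 0.161, -0.364], [-0.173, -0.985, -0.001]]
ft_force: [-0.3, 0.0, -2.7]
finger_gap: 0.0099
```

View pics/w7.png

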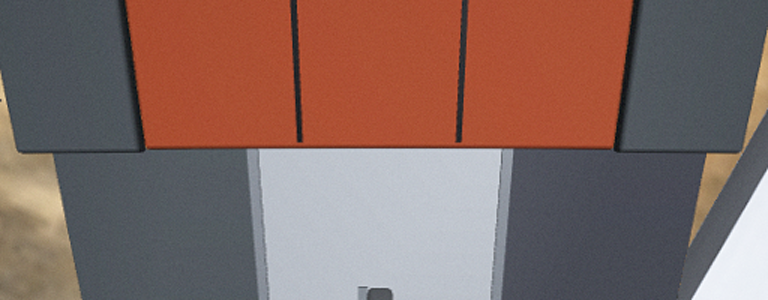

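The edge is under the shingle, which still lies flush with the grey ones, and there is no contact force. I'll continue.

```bash
python3 -m pendant '[[[-0.006,0,0,0,0,0,0],[-0.006,0,0,0,0,0,0],[-0.006,0,0,0,0,0,0],[-0.006,0,0,0,0,0,0],[-0.006,0,0,0,0,0,0],[0,0,0,0,0,0,0]]]'
python3 -m pendant '[[[-0.003,0,0,0,0,0,0],[-0.003,0,0,0,0,0,0],[0,0,0,0,0,0,0]]]'
python3 -c "from h import *;steps(goal([.4741,.3561,.0555,1.1974],[-.013,0,.0027]),1)"
```

```text
t: 10.8
position: [0.4529, 0.3008, 0.0774]
tcp_rot: [[-0.359, 0.062, 0.931], [-0.917, 0.161, -0.364], [-0.173, -0.985, -0.001]]
ft_force: [0.4, 0.2, -1.9]
finger_gap: 0.0097
t: 11.18
position: [0.455, 0.306, 0.0784]
tcp_rot: [[-0.359, 0.062, 0.931], [-0.917, 0.161, -0.364], [-0.173, -0.985, -0.001]]
ft_force: [-1.2, -0.8, -1.7]
finger_gap: 0.01
row x 1 [-0.0038, 0.0004, -0.0005] [0.04, 0.01, 0.04]
total [-0.0038  0.0004 -0.0005] [0.04 0.01 0.04]
```

Around 4 mm are left by estimate, so I'll creep in until the edge meets the stop.

```bash
for i in 1; do python3 -m pendant '[[[-0.001,0,0,0,0,0,0],[-0.001,0,0,0,0,0,0],[0,0,0,0,0,0,0]]]'; done
python3 -m pendant '[[[-0.001,0,0,0,0,0,0],[0,0,0,0,0,0,0]]]'
python3 -m pendant '[[[-0.001,0,0,0,0,0,0],[0,0,0,0,0,0,0]]]'
```

```text
t: 11.55
position: [0.4556, 0.3077, 0.0787]
tcp_rot: [[-0.359, 0.062, 0.931], [-0.917, 0.161, -0.365], [-0.173, -0.985, -0.001]]
ft_force: [-0.1, -0.2, -1.4]
finger_gap: 0.0099
t: 11.8
position: [0.456, 0.3087, 0.0789]
tcp_rot: [[-0.359, 0.062, 0.931], [-0.917, 0.161, -0.365], [-0.173, -0.985, -0.001]]
ft_force: [0.2, -0.3, -1.7]
finger_gap: 0.01
t: 12.05
position: [0.4564, 0.3096, 0.0791]
tcp_rot: [[-0.359, 0.062, 0.931], [-0.917, 0.161, -0.365], [-0.173, -0.985, -0.001]]
ft_force: [-0.5, 0.2, -2.5]
finger_gap: 0.01
```

```bash
python3 -m pendant '[[[-0.001,0,0,0,0,0,0],[0,0,0,0,0,0,0]]]'
python3 -m pendant '[[[-0.001,0,0,0,0,0,0],[0,0,0,0,0,0,0]]]'
python3 -m pendant '[[[-0.001,0,0,0,0,0,0],[0,0,0,0,0,0,0]]]'
```

```text
t: 12.3
position: [0.4567, 0.3105, 0.0792]
tcp_rot: [[-0.359, 0.062, 0.931], [-0.917, 0.161, -0.365], [-0.173, -0.985, -0.001]]
ft_force: [0.1, 0.1, -2.1]
finger_gap: 0.01
t: 12.55
position: [0.4565, 0.3108, 0.079]
tcp_rot: [[-0.359, 0.061, 0.931], [-0.917, 0.16, -0.364], [-0.171, -0.985, -0.002]]
ft_force: [-0.5, -6.3, -1.2]
finger_gap: 0.0101
t: 12.8
position: [0.4563, 0.311, 0.0788]
tcp_rot: [[-0.359, 0.06, 0.931], [-0.918, 0.159, -0.364], [-0.17, -0.985, -0.002]]
ft_force: [-0.3, -13.4, -0.6]
finger_gap: 0.0096
```

The edge met the stop with 13 N, within 2 mm of where I expected it. I'll look before pressing.

```bash
python3 - <<'E'
from h import *
im=capture("wrist");np.save("w8.npy",im);crop(im,0,0,512,384,1.5,"pics/w8.png")
steps(goal([.4741,.3561,.0555,1.1974],[-.013,0,.0027]),1)
E
```

```text
row x 1 [0.0013, -0.0001, 0.0001] [0.14, 0.01, 0.21]
total [ 0.0013 -0.0001  0.0001] [0.14 0.01 0.21]
```

View pics/w8.png

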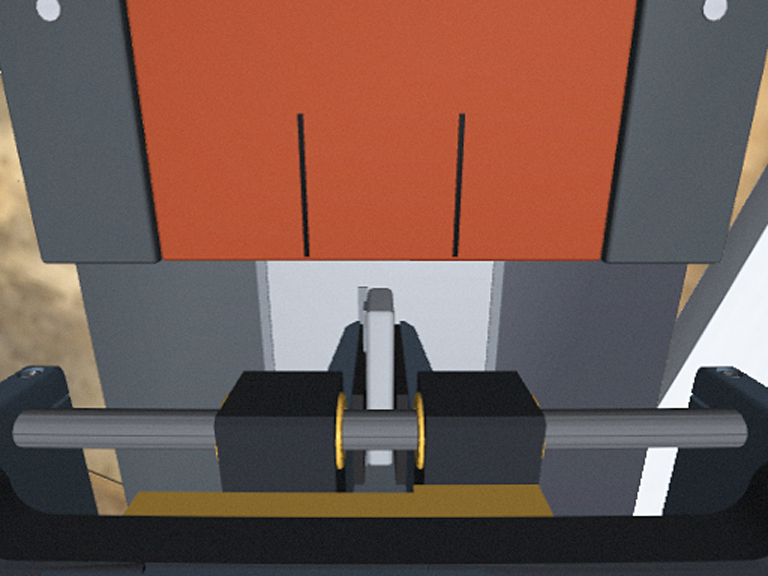

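The shingle lies flush and the flashing is centred within about 1 mm: 380.5 against 382 at the mouth. Now I'll press it down.

```bash
python3 -m pendant '[[[0,0.001,0,0,0,0,0],[0,0.001,0,0,0,0,0],[0,0,0,0,0,0,0]]]'
python3 -m pendant '[[[0,0.0007,0,0,0,0,0],[0,0,0,0,0,0,0]]]'
python3 -m pendant '[[[0,0.0005,0,0,0,0,0],[0,0,0,0,0,0,0]]]'
```

```text
t: 13.22
position: [0.4562, 0.3114, 0.0768]
tcp_rot: [[-0.359, 0.059, 0.931], [-0.918, 0.159, -0.364], [-0.17, -0.985, -0.003]]
ft_force: [-3.7, -11.5, 0.1]
finger_gap: 0.0102
t: 13.48
position: [0.4561, 0.3114, 0.0762]
tcp_rot: [[-0.359, 0.059, 0.931], [-0.918, 0.159, -0.364], [-0.17, -0.985, -0.003]]
ft_force: [-6.1, -14.4, 5.6]
finger_gap: 0.0101
t: 13.72
position: [0.4562, 0.3115, 0.0762]
tcp_rot: [[-0.359, 0.059, 0.931], [-0.918, 0.159, -0.364], [-0.17, -0.985, -0.003]]
ft_force: [-10.2, -18.2, 17.2]
finger_gap: 0.0101
```

```bash
python3 -m pendant '[[[0.0003,0.0003,0,0.1,0,0.25,0],[0,0,0,0,0,0,0],[0,0,0,0,0,0,0]]]'
python3 - <<'E'
from h import *
steps(goal([.4741,.3561,.0555,1.1974],[-.013,0,0]),1)
s=state();Rd=deckR(1.1974);print("force deck",Rd.T@s["ft_force"],"moment deck",Rd.T@s["moment"])
im=capture("wrist");crop(im,0,0,512,384,1.5,"pics/w9.png")
E
```

```text
t: 14.1
position: [0.4562, 0.3115, 0.0762]
tcp_rot: [[-0.359, 0.062, 0.931], [-0.917, 0.163, -0.364], [-0.174, -0.985, -0.001]]
ft_force: [-11.9, -16.5, 22.8]
finger_gap: 0.01
row x 1 [0.0013, -0.0001, 0.0004] [0.09, 0.02, -0.05]
total [ 0.0013 -0.0001  0.0004] [ 0.09  0.02 -0.05]
force deck [-15.41056563   5.04753828  25.88312503] moment deck [0.69888979 3.01023363 0.05278395]
```

View pics/w9.png

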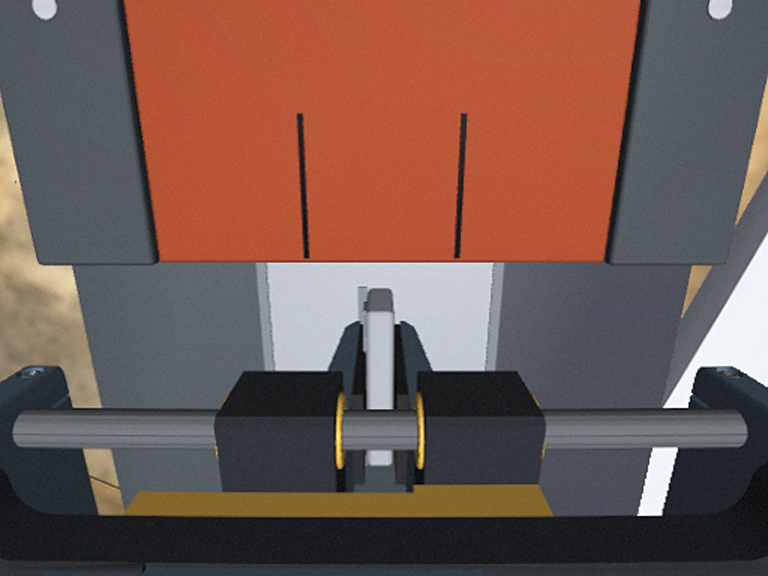

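```bash
python3 -m pendant '[[[0,0.0002,0,0,0,0,0],[0,0,0,0,0,0,0],[0,0,0,0,0,0,0],[0,0,0,0,0,0,0]]]'; python3 -c "
from h import *
print(deckR(1.1974).T@state()['ft_force']);print(job_done())"
```

```text
t: 14.65
position: [0.4562, 0.3115, 0.0762]
tcp_rot: [[-0.359, 0.062, 0.931], [-0.917, 0.163, -0.364], [-0.174, -0.985, -0.001]]
ft_force: [-13.9, -18.4, 28.7]
finger_gap: 0.0099
[-16.83728891   6.21425777  32.06956023]
the job is handed in; nothing more can be done
None
```

The flashing is tucked fully home under the red-brown shingle and pressed flat on the deck. I handed the job in at 14.65 s with the gripper still holding the seam and pressing. `job_done()` reports no verdict, so these are my own last checks:

- **Fully home:** the front edge met the stop about 1.3 mm past my estimate, within camera accuracy. It was still pushing on the stop with about 17 N at the end.
- **Flat and pressed:** the tool's pitch matches the deck's 10° to within about 0.1°, and its height matches the contact I felt on the clear deck. The normal press was about 32 N.
- **Square and centred:** the flashing looked square and symmetric in the mouth. Its centre read about 1 mm off the shingle's, which is within calibration error.
- **Shingle:** in the last picture it lies flush with the fixed grey shingles, and nothing pushed back while the flashing slid in.
- **Tape measure and tape roll:** nothing was moved near them. They were still in their places in the last pictures that showed them, but I did not look at them again at the end.

**Disagreements:**
- **Deck height:** the top camera alone put the deck about 15 mm too low. I corrected this with the wrist camera and then by touching the deck.
- **Sideways force:** a side force of about 6 N remained while pressing. I took it for friction or arm flex.

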